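Store the sample panel and latch the cassette gate

TASK

Slide the flat sample panel from the bench lengthwise into the slot of the panel cassette until it is fully home against its back stop. Then push the cassette's sliding gate fully shut across the slot, against its friction, until the spring catch snaps up behind it. Do not knock over or shove away the jar or the viscosity cup.

Things in the scene. Friction and masses are not known exactly. Their poses are not given: they have to be found in the camera images.
- panel_center (a point): Centre (half-way up) of the loose sample panel: a flat smooth steel slab 80 long x 42 wide x 12 mm thick, about 0.12 kg, white coat on its upper face, lying flat on the bench. Its x axis is the long axis, y the width, z up. Both ends are alike; either may go in first.
- cassette: Fixed grey cassette; origin on the bench under the centre of its main block (x +-45, y +-42 mm, roof z = 57 mm). The slot's mouth is in its face at x = -45 mm, which looks along -x, to the robot's left. A rail wing (x -33 to +5 mm, top z = 60 mm) carries the open gate out to y = +116 mm, away from the robot, on a post whose foot lies at y = 90 to 122 mm.
- slot_mouth (a point): Centre of the mouth, at (-45, 0, 32.5) mm in the cassette frame, same axes; the panel goes in along +x. Slot floor z = 25, ceiling z = 40 mm, 45 mm wide; the first 12 mm flare out, 5 mm per side at the face. Back stop at cassette x = +32 mm: a panel fully home has its centre at (-8, 0, 31) mm and its tail stands 3 mm out of the face.
- gate (a joint): Opening of the gate in m: 0 shut against its end stop, 0.082 fully open (cassette's +y, away from the robot); starts 0.066 to 0.075 open and stays where left. About 5 N friction, some 6 N more over the catch in the last 42 mm. Its plate (30 mm along y, 6 thick, z 20 to 64 mm) hangs with its inner face 8 mm in front of the cassette's face, so a panel standing out more than 8 mm blocks it.
- gate_tab (a point): Centre of the black upright push tab on the gate: 30 mm along the cassette's x, 8 mm along y, z = 64 to 88 mm. It lies at (-65, gate opening, 76) mm in the cassette frame and moves with the gate. Push it along the cassette's -y (towards the robot) to shut the gate.
- catch (a joint): Spring catch, a steel tooth standing 8 mm out of the roof at x = 25, y = 12 to 28 mm of the cassette: 0 m fully up, up to 0.0085 pressed down. The gate's steel lug rides over its ramp and presses it down; it snaps up behind the lug when the gate is less than about 2.5 mm from shut, and then holds the gate.
- jar_center (a point): Centre of the upright closed jar, 62 mm diameter, 78 mm high: a bystander.
- cup_center (a point): Centre of the upright grey viscosity cup, a cone-topped cup 55 mm diameter, 63 mm high: a bystander.
Things that resemble listed ones, but are neither listed nor needed, are in the scene too. What is shaped like the part that bears panel_center but yellow is not meant.

How it is judged:
On the way, in this order (a step that is already met when the one before it is completed fails the run):
1. the panel is in the slot, fully home (x of panel_center in the frame of cassette between -0.012 and 0 m and y of panel_center in the frame of cassette between -0.005 and 0.005 m and z of panel_center in the frame of cassette between 0.026 and 0.037 m and angle between the x axis of panel_center and the x axis of cassette, either way round below 0.15 rad), for 0.2 s.
2. the gate is shut and the catch is up behind it (value of joint gate below 0.005 m and value of joint catch below 0.0015 m), for 0.2 s.
At the end, for the whole second after the job is handed in: The panel lies lengthwise in the slot, within 4 mm of its home position against the back stop (flat on the slot floor, in line within 0.15 rad); the gate is within 5 mm of fully shut and the catch tooth is up again behind it (within 1.5 mm of fully up) (all of step 1 and all of step 2); the robot touches nothing.
It fails at once if the jar is knocked over or shoved more than 40 mm (angle between jar_center's own z axis and vertical above 0.6 rad or distance of jar_center from where it was at the start of the episode above 0.04 m).
It fails at once if the viscosity cup is knocked over or shoved more than 40 mm (angle between cup_center's own z axis and vertical above 0.6 rad or distance of cup_center from where it was at the start of the episode above 0.04 m).
It also fails if it takes over 51 s, if anything falls off the work surface, if the arm or the gripper's body presses on something with over 40 N, if the wrist force passes 120 N, or if a joint passes its speed limit or range.

ROBOT

A 6-joint arm with a two-finger parallel gripper is mounted at the origin on the work surface; the furniture and walls round the work are solid. World frame = base frame: x ahead of the robot, y to its left, z up, the work surface at z = 0. Lengths are in m, angles in rad, forces in N, time in s.
With the tool pointing down it reaches from about 0.325 to 0.875 m from the base axis. Payload 4.4 kg.
Tool frame: the origin (TCP) lies between the finger pads; the fingertips stand 22 mm ahead of it and the grasp point (between the pads) lies 3 mm ahead of it; z points along the fingers, y is the direction in which the jaws open and shut (so a half turn about z gives the same grasp; the last joint's range is limited). The gripper opens to 85 mm and grips with 20 to 120 N. Pads are 22 mm wide; open, the fingers measure 114 mm over their backs; the gripper's body (76 mm by 85 mm) begins 54 mm behind the grasp point. The pads swing forward as they close: fully open they stand 13 mm farther back than shut.
Start: joints at [1.099, 0.207, 1.542, -0, 1.393, -0.15], TCP at [0.181, 0.546, 0.253] pointing down, gripper open.
Joint ranges: [-2.73, 2.73], [-0.86, 2.22], [0.23, 2.46], [-1.11, 4.25], [0.08, 2.63], [-2.82, 2.82]. Speed limits (rad/s): [2.79, 2.79, 3.14, 3.14, 3.14, 3.14].

INTERFACE

Orientations are given as a rotation vector (axis times angle).
In Python, from plant import move_ptp, move_straight, goto_joints, open_gripper, close, hold, ik, state, get_image, Unreachable, sign_off gives the robot as it stands. Calls block until the motion is done:
- move_ptp(position, orientation): joint-space move of the TCP to a pose.
- move_straight(position, velocity=0.15, rot=None, max_force=None): straight line of the TCP; rot=None keeps the orientation; velocity is the mean speed in m/s. With max_force (N) it stops when the force on the tool has changed by that much, and returns True; else False.
- goto_joints(angles): joint-space move.
- open_gripper() and close(squeeze=None): open the fingers fully, or close them until they stop; squeeze is the grip in N (None keeps the last).
- hold(seconds).
- ik(position, orientation): joint angles nearest the present ones, or None.
- state(): the state.
- get_image(name): name is "side" or "top"; returns a dict with "image" (420x560x3 uint8, red, green, blue), "fx", "fy", "cx", "cy" (pixels), "k1" (the pictures are not rectified: a ray, as slopes to the right and down, at radius r is drawn at 1 + k1 r^2 times it, then the intrinsics apply), "extrinsics" (4x4, takes a point from world to camera coordinates). Camera axes: x right, y up, looking along -z (the intrinsics and any distortion apply to the point x, -y, -z); pixel columns grow to the right and rows downward; lengths in m; the calibration is good to about 2 mm. A picture is of the moment at which its call begins. There is no depth.
A pose or a line that the arm cannot do raises Unreachable and nothing moves.
- sign_off(): hands the job in, once; it reports no verdict.
The state is a dict: "t": time; "joint_pos": joint angles; "joint_vel": joint speeds; "tau": joint torques, N m; "ee_pos": TCP position; "eef_rot": TCP orientation; "ft_force": force on the tool from outside, world axes, zero at the start; "torque": the same for the moment, N m; "width": finger opening in m.
Only numpy, scipy, OpenCV 4.12 (cv2) and the standard library are available. Lean on these libraries where they do the work, as an engineer would, in place of code of your own. Each camera call takes 0.05 s, during which the arm holds its last target. There are 200 camera calls.

## Working session

There is one attempt and no reset: what is moved stays moved. The work goes in short steps, each a Python script; the robot and the scene stay as the last script left them, time stands still between calls to the robot, and variables do not carry over. Pictures are saved under pics/ and viewed, about 8 in all and at most 12, crops included, and the job is handed in when it is done.

```bash
mkdir -p pics; ls
cat > h.py <<'E'
import numpy as np, cv2
from plant import *
def snap(name,fn=None):
    d=get_image(name)
    if fn: cv2.imwrite('pics/'+fn,d['image'][:,:,::-1])
    return d
def ray(d,px):
    K=np.array([[d['fx'],0,d['cx']],[0,d['fy'],d['cy']],[0,0,1.]])
    u=cv2.undistortPoints(np.array(px,float).reshape(-1,1,2),K,np.array([d['k1'],0,0,0.]))[:,0]
    E=np.array(d['extrinsics']);R,t=E[:3,:3],E[:3,3]
    v=np.c_[u[:,0],-u[:,1],-np.ones(len(u))]@R
    return -R.T@t, v
def onz(d,px,z):
    c,v=ray(d,px); return c+v*((z-c[2])/v[:,2])[:,None]
def proj(d,P):
    K=np.array([[d['fx'],0,d['cx']],[0,d['fy'],d['cy']],[0,0,1.]])
    E=np.array(d['extrinsics']);q=np.atleast_2d(P)@E[:3,:3].T+E[:3,3]
    q=q*[1,-1,-1]
    return cv2.projectPoints(q,np.zeros(3),np.zeros(3),K,np.array([d['k1'],0,0,0.]))[0][:,0]
E
python3 - <<'E'
from h import *
import pickle
for n in('top','side'):
    d=snap(n,n+'0.png'); pickle.dump(d,open(n+'0.pkl','wb'))
    c,_=ray(d,[[280,210]]); print(n,c.round(3),onz(d,[[0,0],[559,0],[559,419],[0,419],[280,210]],0).round(3).tolist(),d['k1'],d['fx'])
s=state();print(s['t'],s['ee_pos'],s['eef_rot'],s['width'])
E
```

```text
pics
top [0.348 0.457 1.085] [[1.082, 1.283, 0.0], [1.033, -0.359, 0.0], [-0.139, -0.259, 0.0], [-0.106, 1.239, 0.0], [0.439, 0.47, 0.0]] -0.13823795255223448 437.3089624896921
side [0.032 1.191 0.572] [[8.735, -3.871, 0.0], [-0.924, -16.012, 0.0], [-0.179, 0.655, 0.0], [0.544, 1.066, 0.0], [0.478, 0.323, 0.0]] -0.059089196582546404 424.0442558601376
0.1 [0.18102999 0.54508608 0.25221066] [-0.50164297 -3.10066781  0.0031582 ] 0.08512907392448378
```

View pics/top0.png

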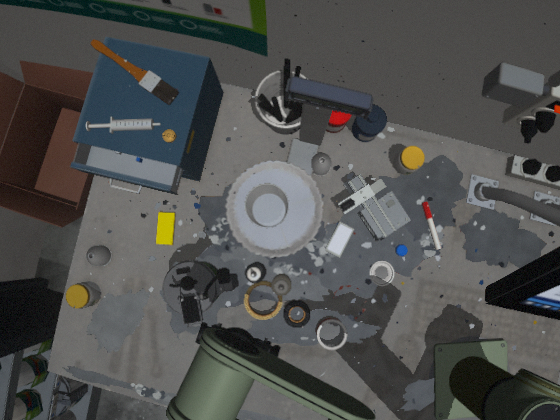

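View pics/side0.png

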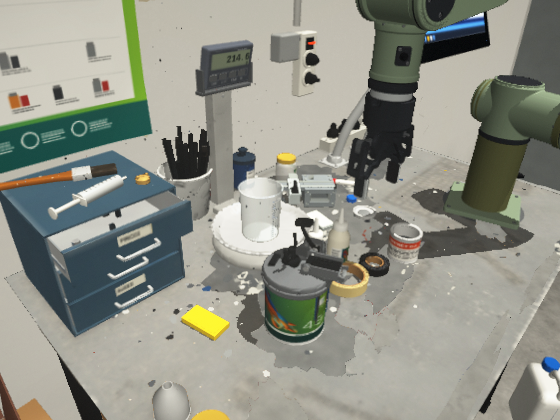

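Top view: the white slab at (340,238) is the panel candidate and the yellow one at (166,228) is the excluded look-alike. The cassette is at about (378,207). Jar candidates are the yellow lids at (411,158) and (78,295). Cup candidates are the grey cones at (321,163) and (98,256). The side view shows the cassette at (315,188) and the panel partly hidden at (320,218). Next is one close crop to check.

Run:
```python
import cv2
a=cv2.imread('pics/top0.png')[130:280,290:460]
cv2.imwrite('pics/crop1.png',cv2.resize(a,None,fx=4,fy=4,interpolation=cv2.INTER_CUBIC))
```

```text
(no output)
```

View pics/crop1.png

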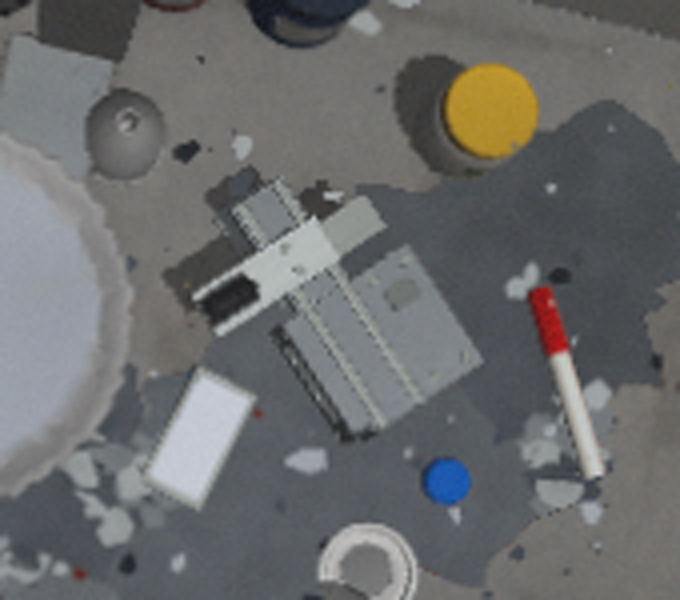

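The crop confirms the choice. The panel is white with its centre at crop (201,438). The cassette roof has corners at about (409,248), (482,360) and (372,432), and the catch is at (402,293). The black tab is at (230,297). The cup near the work is at (125,133) and the jar at (490,110).

```bash
cat >> h.py <<'E'
def rigid(A,B):  # 2D B=R A+t
    A=np.array(A,float);B=np.array(B,float);a=A.mean(0);b=B.mean(0)
    H=(A-a).T@(B-b); th=np.arctan2(H[0,1]-H[1,0],H[0,0]+H[1,1])
    R=np.array([[np.cos(th),-np.sin(th)],[np.sin(th),np.cos(th)]])
    return th,R,b-R@a,np.linalg.norm((A-a)@R.T+b-B,axis=1)
def rect(mask):
    cs=cv2.findContours(mask.astype(np.uint8),0,2)[0]
    c=max(cs,key=cv2.contourArea);return cv2.minAreaRect(c)
E
python3 - <<'E'
from h import *
import pickle
d=pickle.load(open('top0.pkl','rb'));I=d['image'].astype(int)
f=lambda p:(np.array(p)+.5)/4-.5+[290,130]
C=onz(d,f([[409,248],[482,360],[372,432]]),.057)[:,:2]
th,R,t,r=rigid([[.045,.042],[.045,-.042],[-.045,-.042]],C)
print('roof',C.round(4).tolist(),'th',th,'t',t,'res',r,'edges',np.linalg.norm(C[0]-C[1]),np.linalg.norm(C[1]-C[2]))
M=np.zeros(I.shape[:2],bool);M[195:212,335:356]=1
g=rect(M&(I.max(2)<60));print('tab px',g)
T=onz(d,[g[0]],.088)[0,:2];print('tab in cass',R.T@(T-t))
k=onz(d,f([[402,293]]),.065)[0,:2];print('catch in cass',R.T@(k-t))
M[:]=0;M[215:262,322:358]=1
g=rect(M&(I.min(2)>165));print('panel px',g)
B=onz(d,cv2.boxPoints(g),.012)[:,:2]
e=[np.linalg.norm(B[i]-B[(i+1)%4]) for i in range(4)];i=np.argmax(e[:2]);v=B[(i+1)%4]-B[i]
print('panel',B.mean(0),'size',e[:2],'yaw',np.arctan2(v[1],v[0]))
J=onz(d,f([[490,110]]),.078);U=onz(d,f([[126,122]]),.063);print('jar',J,R.T@(J[0,:2]-t),'cup',U,R.T@(U[0,:2]-t))
print('panel in cass',R.T@(B.mean(0)-t))
s=pickle.load(open('side0.pkl','rb'))
for nm,dd in(('top',d),('side',s)):
  P=[np.r_[R@np.array(q[:2])+t,q[2]] for q in[(-.045,-.042,.057),(.045,-.042,.057),(.045,.042,.057),(-.045,.042,.057),(-.065,.07,.088)]]+[np.r_[b,.012] for b in B]
  print(nm,proj(dd,P).round(1).tolist())
  im=dd['image'][:,:,::-1].copy()
  q=proj(dd,P);x0=q.min(0).astype(int)-25;x1=q.max(0).astype(int)+25
  c=cv2.resize(im[x0[1]:x1[1],x0[0]:x1[0]],None,fx=4,fy=4,interpolation=2)
  for p in q: cv2.drawMarker(c,tuple(((p-x0+.5)*4-.5).astype(int).tolist()),(0,0,255),0,10,1)
  cv2.imwrite(f'pics/ov_{nm}.png',c); globals()['c_'+nm]=c
h=max(c_top.shape[0],c_side.shape[0]);w=c_top.shape[1]
o=np.zeros((h,w+c_side.shape[1],3),np.uint8);o[:c_top.shape[0],:w]=c_top;o[:c_side.shape[0],w:]=c_side
k=min(1,800/o.shape[1],600/h);cv2.imwrite('pics/ov.png',cv2.resize(o,None,fx=k,fy=k))
np.savez('m.npz',th=th,R=R,t=t,B=B)
E
```

```text
roof [[0.4713, 0.2011], [0.4032, 0.16], [0.3624, 0.2283]] th -1.013160450824491 t [0.41623054 0.21663751] res [0.00442428 0.00400649 0.0070616 ] edges 0.07953713148494994 0.07953445816618122
tab px ((347.1538391113281, 204.2307586669922), (6.656403064727783, 13.312806129455566), 56.3099365234375)
tab in cass [-0.06980302  0.07256818]
catch in cass [0.02132238 0.01903311]
panel px ((339.2000427246094, 239.10003662109375), (14.758048057556152, 28.621667861938477), 26.56505012512207)
panel [0.36261635 0.3260785 ] size [np.float64(0.07043366450338724), np.float64(0.036346647743532357)] yaw -0.4970288522230311
jar [[0.54990101 0.15323198 0.078     ]] [0.1245361  0.07986749] cup [[0.54993262 0.3685089  0.063     ]] [-0.05811147  0.19381492]
panel in cass [-0.12123326  0.01242207]
top [[380.9, 240.1], [411.7, 219.1], [392.0, 189.8], [361.2, 210.5], [349.5, 204.0], [326.2, 248.6], [339.0, 223.0], [352.2, 229.6], [339.4, 255.2]]
side [[336.9, 188.6], [331.2, 173.9], [301.7, 174.0], [305.4, 188.8], [296.2, 181.7], [322.5, 226.8], [305.5, 214.1], [316.7, 210.5], [333.8, 222.8]]
```

View pics/ov.png

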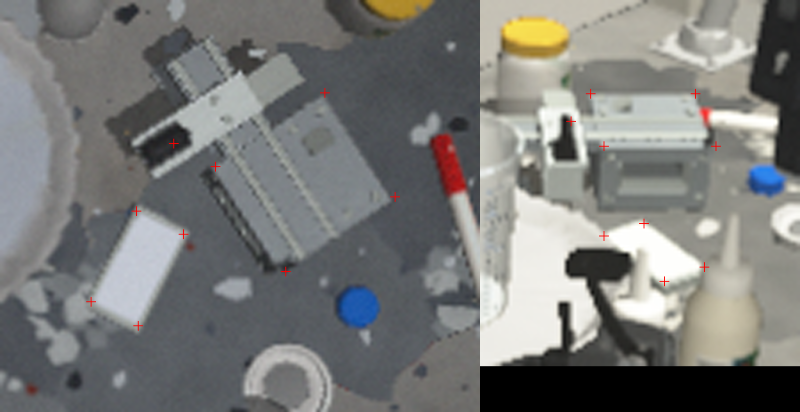

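The overlay shows the panel and tab pixels are right. My roof corner at the mouth is off: the real roof edge lies inside the dark strip of the front face. I'll refine the cassette with a sharper crop.

Run:
```python
import cv2,numpy as np
a=cv2.imread('pics/top0.png')[172:244,334:416]
b=cv2.imread('pics/side0.png')[165:230,275:345]
a=cv2.resize(a,None,fx=6,fy=6,interpolation=0);b=cv2.resize(b,None,fx=4.4,fy=4.4,interpolation=0)
o=np.zeros((a.shape[0],a.shape[1]+b.shape[1],3),np.uint8);o[:,:a.shape[1]]=a;o[:b.shape[0],a.shape[1]:]=b
o=cv2.convertScaleAbs(o,alpha=1.3)
print(a.shape,b.shape);cv2.imwrite('pics/crop2.png',o)
```

```text
(432, 492, 3) (286, 308, 3)
```

View pics/crop2.png

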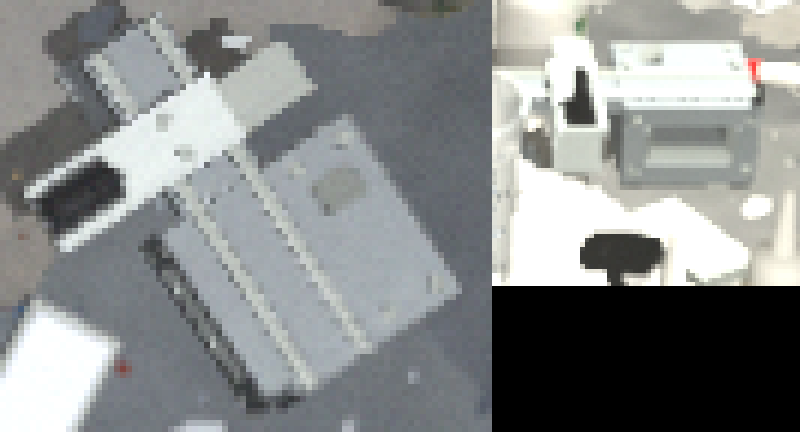

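The roof corners show clearly at 6x: top crop (345,118), (460,290), (262,399) and (165,235). The mouth face is in the side crop at (615..755, 107..187). I'll fit the frame and cross-check it against the side view.

Run:
```python
from h import *
import pickle
d=pickle.load(open('top0.pkl','rb'));s=pickle.load(open('side0.pkl','rb'));I=d['image'].astype(int)
f=lambda p:(np.array(p)+.5)/6-.5+[334,172]
g=lambda p:(np.array(p)-[492,0]+.5)/4.4-.5+[275,165]
A=[[.045,.042],[.045,-.042],[-.045,-.042],[-.045,.042]]
C=onz(d,f([[345,118],[460,290],[262,399],[165,235]]),.057)[:,:2]
th,R,t,r=rigid(A,C);print('th',th,'t',t,'res',r,[np.linalg.norm(C[i]-C[(i+1)%4]).round(4) for i in range(4)])
S=onz(s,g([[755,107],[615,107]]),.057)[:,:2];print('side corners in cass',(S-t)@R)
S=onz(s,g([[755,187],[622,187]]),.0)[:,:2];print('side foot in cass',(S-t)@R)
T=onz(d,[[347.15,204.23]],.088)[0,:2];print('tab',R.T@(T-t))
k=onz(d,f([[340,187]]),.065)[0,:2];print('catch',R.T@(k-t))
# sub-pixel panel: moments of soft white mask
M=np.zeros(I.shape[:2],bool);M[215:262,322:358]=1
m=(M&(I.min(2)>150)).astype(np.uint8);n,L,st,ce=cv2.connectedComponentsWithStats(m);j=1+np.argmax(st[1:,4])
ys,xs=np.where(L==j);W=onz(d,np.c_[xs,ys],.012)[:,:2];c=W.mean(0);w,V=np.linalg.eigh(np.cov((W-c).T));v=V[:,1]*np.sign(V[0,1])
print('panel',c,'yaw',np.arctan2(v[1],v[0]),'size',np.sqrt(12*w),'in cass',R.T@(c-t))
ys,xs=np.where((s['image'].astype(int).min(2)>175)[205:240,295:345]);print('side panel white px',len(xs))
np.savez('m.npz',th=th,R=R,t=t,c=c,yaw=np.arctan2(v[1],v[0]))
```

```text
th -1.056267319947097 t [0.41596039 0.22031319] res [0.00271935 0.00116164 0.00507602 0.00414349] [np.float64(0.0821), np.float64(0.0911), np.float64(0.0749), np.float64(0.0867)]
side corners in cass [[-0.0417084  -0.0384475 ]
 [-0.04447308  0.04608355]]
side foot in cass [[-0.0390354  -0.04416575]
 [-0.04131643  0.03835903]]
tab [-0.06953936  0.06792503]
catch [0.02423071 0.01845766]
panel [0.36250411 0.32526672] yaw -0.5109568855296749 size [0.03760259 0.07551195] in cass [-0.11767179  0.00511524]
side panel white px 690
```

Run:
```python
from h import *
import pickle
d=pickle.load(open('top0.pkl','rb'));s=pickle.load(open('side0.pkl','rb'))
f=lambda p:(np.array(p)+.5)/6-.5+[334,172]
g=lambda p:(np.array(p)-[492,0]+.5)/4.4-.5+[275,165]
def ang(p,z,dd=d,m=f):
    W=onz(dd,m(p),z)[:,:2];v=W[0]-W[1];return np.arctan2(v[1],v[0])-np.pi/2,np.linalg.norm(v)
print('rail1',ang([[90,62],[308,385]],.06),'rail2',ang([[153,15],[365,350]],.06),'back',ang([[345,118],[460,290]],.057),'side',ang([[615,107],[755,107]],.057,s,g),ang([[622,187],[755,187]],0,s,g))
# position with th fixed
for th in(-1.02,-1.035):
    R=np.array([[np.cos(th),-np.sin(th)],[np.sin(th),np.cos(th)]])
    P=lambda p,z,dd=d,m=f:(onz(dd,m(p),z)[:,:2]@R*1e3).round(1).tolist()
    print(th,'roof',P([[345,118],[460,290],[262,399]],.057),'catch',P([[340,187]],.065),'tab',P([[80,193]],.088),'wing rails',P([[90,62],[153,15]],.06),'side',P([[755,107],[615,107]],.057,s,g),P([[755,187],[622,187]],0,s,g))
```

```text
rail1 (np.float64(-1.0110596274189136), np.float64(0.1533408936053577)) rail2 (np.float64(-1.0423399137584768), np.float64(0.15643260318540786)) back (np.float64(-1.0159591513790334), np.float64(0.08206423457448295)) side (np.float64(-1.023572869601018), np.float64(0.08457624811078018)) (np.float64(-1.0286337600707194), np.float64(0.08255630617123355))
-1.02 roof [[74.2, 508.6], [74.5, 426.6], [-16.3, 434.5]] catch [[54.9, 487.3]] tab [[-36.9, 541.4]] wing rails [[0.2, 582.6], [31.8, 584.6]] side [[-13.1, 432.8], [-12.8, 517.4]] [[-10.6, 427.0], [-9.9, 509.6]]
-1.035 roof [[66.5, 509.7], [68.1, 427.6], [-22.8, 434.2]] catch [[47.5, 488.1]] tab [[-45.0, 540.7]] wing rails [[-8.5, 582.6], [23.0, 585.0]] side [[-19.6, 432.6], [-20.6, 517.2]] [[-17.0, 426.8], [-17.6, 509.4]]
```

Angle estimates agree on th ≈ -1.022. The origin comes out at about (0.415, 0.220) with the gate open about 72 mm, which fits the 66–75 mm range. I'll check reachability of the whole plan, then measure the real fingertip length with a light touch on bare bench.

```bash
cat >> h.py <<'E'
from scipy.spatial.transform import Rotation as Ro
TH=-1.022; O=np.array([.4153,.2199]); PC=np.array([.3625,.3253]); PY=-0.511
def cw(x,y): # cassette xy (m) -> world xy
    c,s=np.cos(TH),np.sin(TH); return O+np.array([[c,-s],[s,c]])@[x,y]
def wc(p):
    c,s=np.cos(TH),np.sin(TH); return np.array([[c,s],[-s,c]])@(np.array(p)[:2]-O)
def rot(yaw,flip=False): # tool x along yaw, z down
    if flip: yaw+=np.pi
    x=np.array([np.cos(yaw),np.sin(yaw),0]);z=np.array([0,0,-1.])
    return Ro.from_matrix(np.c_[x,np.cross(z,x),z]).as_rotvec()
E
python3 - <<'E'
from h import *
import pickle
d=pickle.load(open('top0.pkl','rb'))
u=np.array([np.cos(PY),np.sin(PY)]);p=PC-.035*u
tp=onz(d,[[364,256]],0)[0,:2];print('touch pt',tp,wc(tp))
for fl in(0,1):
  for nm,xy,z,y in(('touch',tp,.03,PY),('grasp',p,.026,PY),('pre',cw(-.125,0),.1,TH),('ins',cw(-.071,0),.05,TH),('gate',cw(-.065,.11),.09,TH),('gate1',cw(-.065,.016),.09,TH)):
    q=ik(np.r_[xy,z],rot(y,fl));print(fl,nm,xy.round(3),None if q is None else np.round(q,2))
fl=1 if abs(ik(np.r_[p,.026],rot(PY,1))[5])<abs(ik(np.r_[p,.026],rot(PY,0))[5]) else 0
print('flip',fl)
close(20)
move_ptp(np.r_[tp,.07],rot(PY,fl))
r=move_straight(np.r_[tp,.015],.04,max_force=4);s=state();print(r,s['ee_pos'],s['width'],s['t'],s['ft_force'])
move_straight(np.r_[tp,.09],.2);open_gripper();print(state()['t'])
E
```

```text
touch pt [0.31905269 0.26422925] [-0.08802807 -0.05898886]
0 touch [0.319 0.264] [ 0.48  0.21  2.09 -0.    0.84  2.56]
0 grasp [0.332 0.342] [ 0.62  0.33  1.94 -0.    0.87  2.7 ]
0 pre [0.35  0.327] None
0 ins [0.378 0.28 ] None
0 gate [0.475 0.333] None
0 gate1 [0.395 0.284] None
1 touch [0.319 0.264] [ 0.48  0.21  2.09 -0.    0.84 -0.58]
1 grasp [0.332 0.342] [ 0.62  0.33  1.94 -0.    0.87 -0.44]
1 pre [0.35  0.327] [ 0.57  0.2   1.91 -0.    1.04  0.02]
1 ins [0.378 0.28 ] [ 0.45  0.27  1.95 -0.    0.92 -0.09]
1 gate [0.475 0.333] [ 0.46  0.4   1.66 -0.    1.08 -0.09]
1 gate1 [0.395 0.284] [ 0.44  0.23  1.9  -0.    1.02 -0.1 ]
flip 1
True [0.31887482 0.26409482 0.02204596] 0.00015154935837150978 3.3167 [-1.40107267 -0.1509271   7.32758403]
4.5917
```

Run:
```python
from h import *
u=np.array([np.cos(PY),np.sin(PY)]);p=PC-.035*u
move_ptp(np.r_[p,.09],rot(PY,1))
print(move_straight(np.r_[p,.021],.12,max_force=8),state()['ee_pos'])
close(60);s=state();print('w',s['width'],s['ft_force'],s['t'])
move_straight(np.r_[p,.10],.15)
move_ptp(np.r_[cw(-.130,0),.10],rot(TH,1))
move_straight(np.r_[cw(-.130,0),.047],.1)
s=state();print(s['ee_pos'],wc(s['ee_pos']),s['width'],s['t'])
for n in('top','side'): snap(n,n+'1.png')
a=cv2.imread('pics/top1.png')[165:265,310:420];b=cv2.imread('pics/side1.png')[150:250,265:375]
cv2.imwrite('pics/v1.png',np.hstack([cv2.resize(a,(400,364),interpolation=2),cv2.resize(b,(400,364),interpolation=2)]))
```

```text
False [0.33232283 0.34229185 0.02135945]
w 0.03971933808645294 [-0.3496734   0.43390003  6.72623029] 6.2167
[0.3476493  0.33104751 0.04713575] [-0.13011655  0.00026489] 0.03995955508090695 8.1
```

View pics/v1.png

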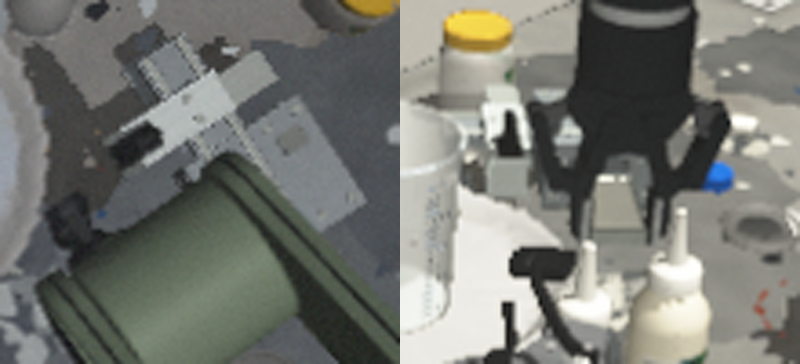

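The side view shows the panel held by its tail between the fingers and in line with the slot, at crop (615,190). The top view is hidden by the arm. I'll insert under a force guard.

Run:
```python
from h import *
print(state()['ft_force'])
r=move_straight(np.r_[cw(-.071,0),.047],.035,max_force=10)
s=state();print(r,s['ee_pos'],wc(s['ee_pos'])*1e3,s['ft_force'],s['width'],s['t'])
snap('side','side2.png')
b=cv2.imread('pics/side2.png')[150:250,265:375];cv2.imwrite('pics/v2.png',cv2.resize(b,(660,600),interpolation=2))
```

```text
[-0.62762006  0.20420943 -1.51597272]
False [0.37823539 0.28055086 0.04700405] [-7.10796138e+01  1.73849076e-02] [0.11331164 0.64645937 0.03552059] 0.0400680525186581 10.0333
```

View pics/v2.png

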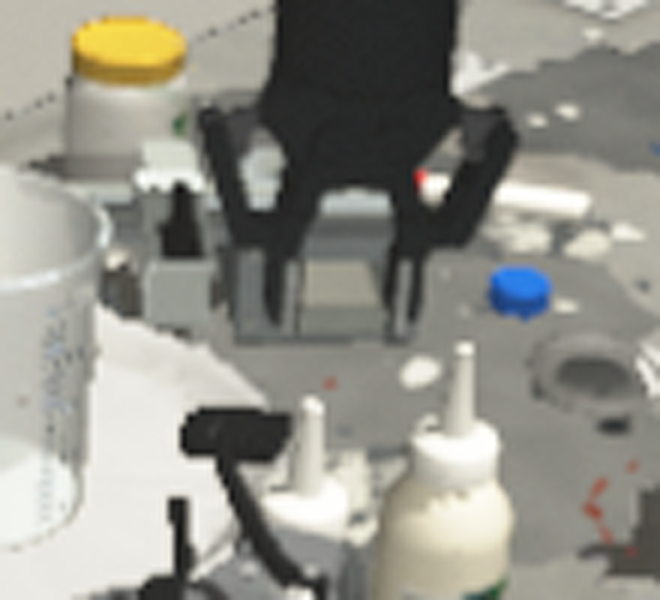

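The panel's front half is in the mouth with no contact force, and the vertical load has moved to the slot floor. Now I release, back off, close the fingers and push on the tail.

Run:
```python
from h import *
P=lambda x,y,z:np.r_[cw(x,y),z]
open_gripper();print(state()['ft_force'])
move_straight(P(-.071,0,.10),.15)
close(20)
move_straight(P(-.102,0,.10),.2)
print(move_straight(P(-.102,0,.053),.12,max_force=8))
r=move_straight(P(-.0565,0,.053),.035,max_force=9)
s=state();print(r,wc(s['ee_pos'])*1e3,s['ee_pos'],s['ft_force'],s['t'])
```

```text
[-4.11557215 -1.48185686  1.69853592]
False
True [-78.41239045   0.99463335] [0.37524391 0.28731663 0.05392557] [-0.1034      1.24290753  3.85325365] 13.4833
```

Run:
```python
from h import *
P=lambda x,y,z:np.r_[cw(x,y),z]
move_straight(P(-.090,0,.053),.1);move_straight(P(-.090,0,.16),.25)
for n in('top','side'): snap(n,n+'3.png')
print(state()['t'])
a=cv2.imread('pics/top3.png')[165:265,310:420];b=cv2.imread('pics/side3.png')[160:230,280:357]
cv2.imwrite('pics/v3.png',np.hstack([cv2.resize(a,(400,364),interpolation=2),cv2.resize(b,(400,364),interpolation=2)]))
```

```text
14.4167
```

View pics/v3.png

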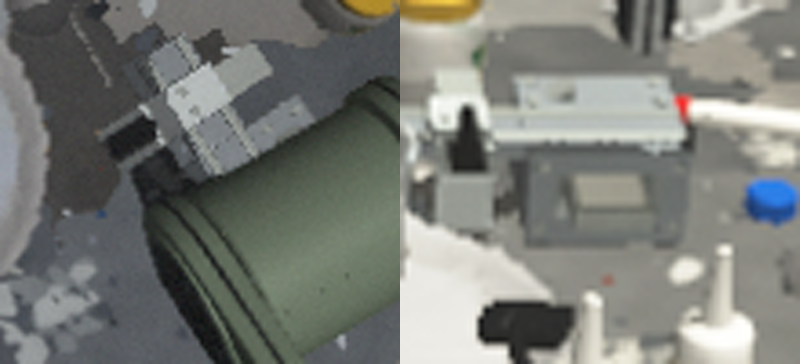

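Run:
```python
from h import *
import pickle
s=pickle.load(open('side0.pkl','rb'))
g=lambda p:(np.array(p)-[400,0]+.5)/5.195-.5+[280,160]
for z,pts in((.037,[[570,208],[652,204]]),(.037,[[576,174],[643,172]]),(.057,[[525,148],[688,148]]),(0,[[528,244],[680,244]])):
    print(z,np.round([wc(q)*1e3 for q in onz(s,g(pts),z)],1).tolist())
b=cv2.imread('pics/side3.png')[178:212,297:342];cv2.imwrite('pics/v4.png',cv2.resize(b,(720,544),interpolation=0))
```

```text
0.037 [[-65.0, 23.9], [-61.0, -18.4]]
0.037 [[-28.8, 16.3], [-26.7, -19.0]]
0.057 [[-38.1, 45.0], [-38.2, -38.8]]
0 [[-37.0, 40.0], [-37.5, -40.1]]
```

View pics/v4.png

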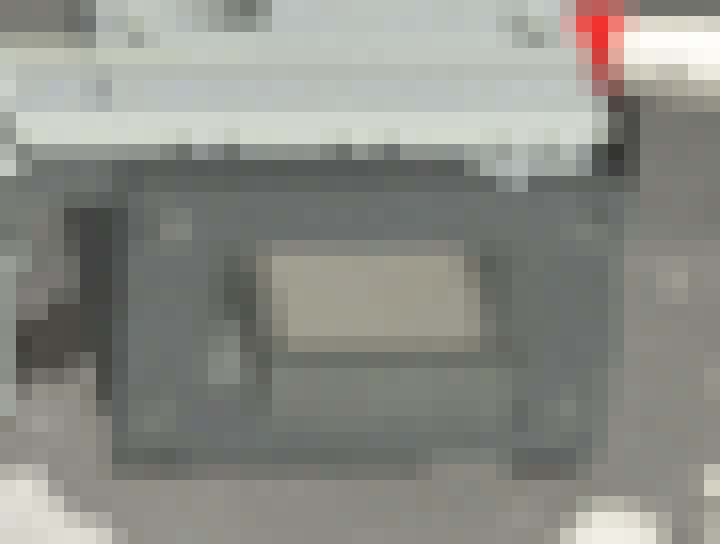

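The panel sits straight in the slot and centred to about 1 mm, with its tail still about 24 mm proud. The push stopped early on light rubbing, so I'll push again, lower on the tail and with a higher force limit.

Run:
```python
from h import *
P=lambda x,y,z:np.r_[cw(x,y),z]
move_straight(P(-.095,0,.07),.25);move_straight(P(-.095,0,.0505),.1)
hold(.1);print(state()['ft_force'])
for f in (22,):
    r=move_straight(P(-.053,0,.0505),.03,max_force=f)
    s=state();print(r,wc(s['ee_pos'])*1e3,s['ee_pos'][2],s['ft_force'],s['t'])
hold(.2);s=state();print(s['ft_force'],wc(s['ee_pos'])*1e3)
snap('side','side4.png');b=cv2.imread('pics/side4.png')[165:225,280:350];cv2.imwrite('pics/v5.png',cv2.resize(b,(700,600),interpolation=2))
```

```text
[0.25655598 0.18144408 0.60442654]
False [-57.62353377   0.06173422] 0.05056868366463556 [-7.21282244 16.82182523  0.58953493] 16.9167
[-7.28618932 16.61738753  0.83974686] [-57.61580524   0.08361925]
```

View pics/v5.png

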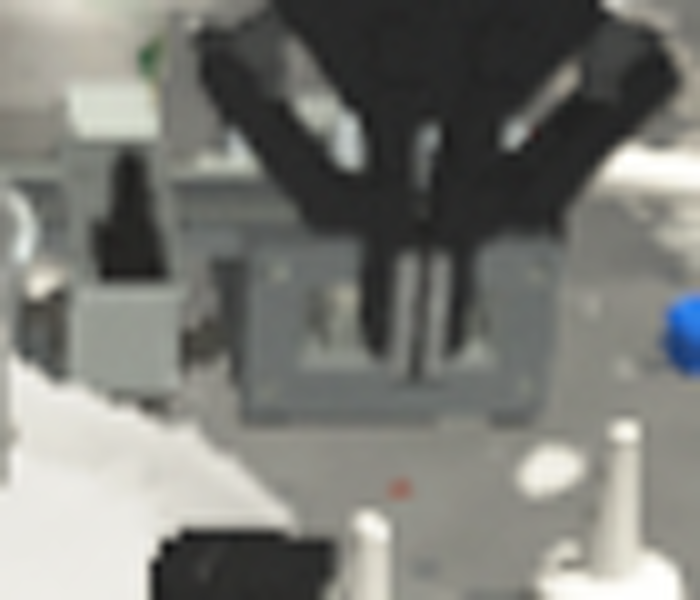

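The fingertips rest at the mouth with a steady 18 N axial reaction, at finger-front x ≈ -46.6 mm against an expected -48. So the panel is against the back stop. Next is the gate.

Run:
```python
from h import *
P=lambda x,y,z:np.r_[cw(x,y),z]
move_straight(P(-.080,0,.0505),.1);move_straight(P(-.080,0,.14),.25)
move_straight(P(-.066,.118,.14),.25)
print(move_straight(P(-.066,.118,.095),.12,max_force=8));hold(.1);print(state()['ft_force'])
for y in(.060,.035,.008):
    r=move_straight(P(-.066,y,.095),.04,max_force=32)
    s=state();print(r,wc(s['ee_pos'])*1e3,s['ee_pos'][2],'Fc',Ro.from_euler('z',-TH).apply(s['ft_force']).round(1),s['t'])
    if r: break
hold(.2);s=state();print(wc(s['ee_pos'])*1e3,s['ft_force'],s['torque'])
```

```text
False
[-0.35436451 -0.23735713 -0.09263205]
False [-66.01909775  60.26435312] 0.0952096373589682 Fc [-1.2  4.2 -2.4] 20.9417
False [-65.99529187  36.29741317] 0.09556522037767014 Fc [-0.7  6.2 -3. ] 21.7167
False [-65.63504231  16.50790287] 0.09685700944573596 Fc [ -2.5  23.2 -15.7] 22.5417
[-65.66301088  16.52244573] [ 18.25422928  14.07427153 -16.66390339] [ 2.27466499 -3.14672995 -0.05652785]
```

Run:
```python
from h import *
P=lambda x,y,z:np.r_[cw(x,y),z]
move_straight(P(-.066,.045,.095),.15);move_straight(P(-.066,.045,.16),.25)
move_ptp(np.r_[.18,.50,.26],rot(TH,1));print(state()['t'])
a=snap('top','top5.png')['image'][165:250,325:425,::-1];b=snap('side','side5.png')['image'][160:225,275:351,::-1]
cv2.imwrite('pics/v6.png',np.hstack([cv2.resize(a,(400,340),interpolation=0),cv2.resize(b,(398,340),interpolation=0)]))
```

```text
24.7917
```

View pics/v6.png

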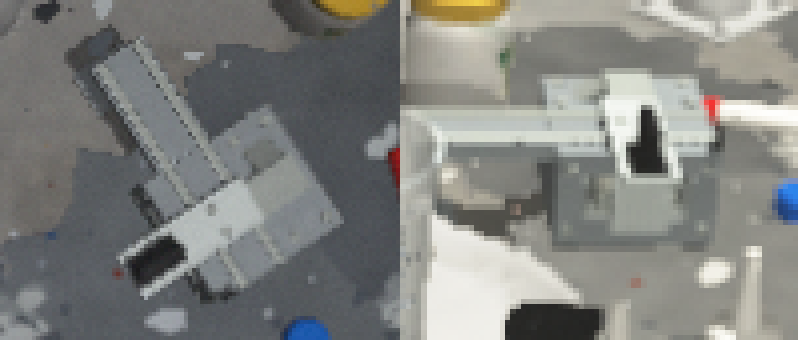

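The gate now lies across the slot, with the tab at top crop (158,258) and the catch tooth visible just behind the lug at (262,152). I'll measure the tab and jar/cup positions numerically.

Run:
```python
from h import *
import pickle
d0=pickle.load(open('top0.pkl','rb'));s0=pickle.load(open('side0.pkl','rb'))
d1=snap('top');s1=snap('side')
def blob(d,x0,x1,y0,y1,th=60):
    I=d['image'].astype(int).max(2)[y0:y1,x0:x1]
    n,L,st,ce=cv2.connectedComponentsWithStats((I<th).astype(np.uint8));j=1+np.argmax(st[1:,4]);return ce[j]+[x0,y0],st[j,4]
for nm,d,b in(('top0',d0,(335,356,195,212)),('top1',d1,(354,376,220,240)),('side0',s0,(288,312,175,200)),('side1',s1,(315,330,178,196))):
    c,a=blob(d,*b);z=.088 if nm[0]=='t' else .076
    print(nm,c,a,'tab cass mm',wc(onz(d,[c],z)[0])*1e3)
# lug and catch edge positions in top view, along the line through catch x=25: sample brightness along y
ys=np.arange(-30,45,3);q=proj(d1,[np.r_[cw(.025,y/1e3),.062] for y in ys]);q0=proj(d0,[np.r_[cw(.025,y/1e3),.062] for y in ys])
sm=lambda d,q:[int(v) for v in cv2.remap(d['image'].mean(2).astype(np.float32),q[:,0].astype(np.float32),q[:,1].astype(np.float32),1).ravel()]
print(list(zip(ys.tolist(),sm(d0,q0),sm(d1,q))))
print(np.abs(d1['image'][135:175,385:425].astype(int)-d0['image'][135:175,385:425]).mean(),np.abs(d1['image'][145:178,308:335].astype(int)-d0['image'][145:178,308:335]).mean())
```

```text
top0 [346.85882353 204.25882353] 85 tab cass mm [-67.78067627  71.35627682]
top1 [363.44210526 229.50526316] 95 tab cass mm [-67.80566178   2.22874427]
side0 [294.51162791 187.90697674] 43 tab cass mm [-73.54246714  73.19713438]
side1 [321.6        187.66666667] 45 tab cass mm [-72.32266443   3.56156284]
[(-30, 138, 136), (-27, 135, 133), (-24, 132, 129), (-21, 133, 131), (-18, 130, 131), (-15, 131, 137), (-12, 133, 145), (-9, 132, 145), (-6, 131, 146), (-3, 131, 147), (0, 130, 147), (3, 131, 146), (6, 131, 147), (9, 128, 116), (12, 116, 104), (15, 110, 111), (18, 114, 112), (21, 112, 112), (24, 113, 114), (27, 121, 125), (30, 127, 129), (33, 128, 129), (36, 128, 128), (39, 127, 128), (42, 97, 98)]
2.078333333333333 1.9390198279087167
```

The tab moved 69–70 mm and its opening now reads 2–3.5 mm ± 2, too close to the catch threshold to trust. I'll push again harder. Then I'll test the latch with a light tug in the opening direction.

Run:
```python
from h import *
P=lambda x,y,z:np.r_[cw(x,y),z]
Fc=lambda s:Ro.from_euler('z',-TH).apply(s['ft_force']).round(1)
move_ptp(P(-.066,.045,.15),rot(TH,1));move_straight(P(-.066,.045,.093),.15);hold(.1)
for y in(.022,.012,.005,-.002):
    r=move_straight(P(-.066,y,.093),.03,max_force=50)
    s=state();print(r,(wc(s['ee_pos'])*1e3).round(2),s['ee_pos'][2].round(4),Fc(s),s['t'])
    if r:break
move_straight(P(-.066,.045,.093),.15);move_straight(P(-.066,.045,.13),.25)
move_straight(P(-.066,-.035,.13),.25);move_straight(P(-.066,-.035,.093),.15);hold(.1);print(Fc(state()))
for y in(-.018,-.014,-.011):
    r=move_straight(P(-.066,y,.093),.025,max_force=14)
    s=state();print('tug',r,(wc(s['ee_pos'])*1e3).round(2),Fc(s),s['t'])
    if r:break
```

```text
False [-65.97  22.22] 0.0931 [ 0.6 -1.  -0. ] 27.7917
False [-65.69  17.24] 0.0943 [-0.5 11.3 -9. ] 28.275
False [-65.39  16.45] 0.096 [ -1.6  24.8 -16.9] 28.6583
False [-64.96  15.57] 0.098 [ -1.4  37.7 -23.5] 29.0417
[-0.6 -0.3 -0.8]
tug False [-66.02 -18.16] [-0.4 -0.8 -0.4] 31.6083
tug False [-66.14 -15.87] [ 0.6 -4.4  3.6] 31.9167
tug False [-66.25 -15.28] [  0.9 -11.3   9.5] 32.1833
```

Run:
```python
from h import *
P=lambda x,y,z:np.r_[cw(x,y),z]
Fc=lambda s:Ro.from_euler('z',-TH).apply(s['ft_force']).round(1)
r=move_straight(P(-.066,-.007,.093),.025,max_force=14)
s=state();print('tug',r,(wc(s['ee_pos'])*1e3).round(2),Fc(s),s['t'])
move_straight(P(-.066,-.035,.093),.15);move_straight(P(-.066,-.035,.16),.25)
move_ptp(np.r_[.18,.50,.26],rot(TH,1));print(state()['t'])
d=snap('top','top6.png');e=snap('side','side6.png')
I=d['image'].astype(int).max(2)[220:240,354:376];n,L,st,ce=cv2.connectedComponentsWithStats((I<60).astype(np.uint8));j=1+np.argmax(st[1:,4])
print('tab',wc(onz(d,[ce[j]+[354,220]],.088)[0])*1e3)
a=d['image'][165:250,325:425,::-1];b=e['image'][160:225,275:351,::-1]
cv2.imwrite('pics/v7.png',np.hstack([cv2.resize(a,(400,340),interpolation=0),cv2.resize(b,(398,340),interpolation=0)]))
```

```text
tug False [-66.44 -14.71] [  1.8 -19.2  16.5] 32.4917
34.4333
tab [-68.08903831   3.82261858]
```

View pics/v7.png

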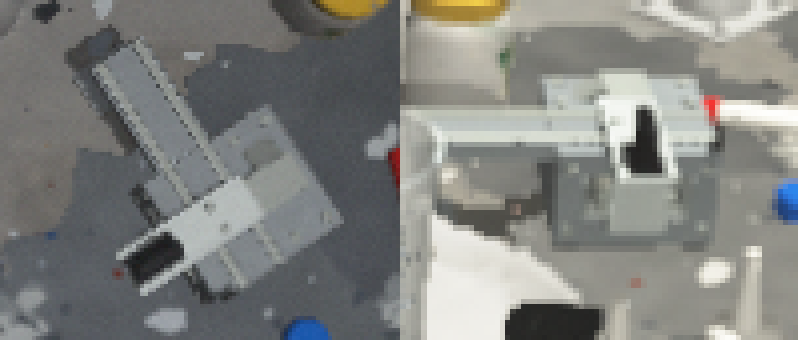

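The tug at 19 N, well above the roughly 11 N friction, moved the gate only 1.6 mm and then held firmly, so the catch is up behind the lug. I'll seat the gate fully once more, back off and hand in.

Run:
```python
from h import *
P=lambda x,y,z:np.r_[cw(x,y),z]
move_ptp(P(-.066,.045,.15),rot(TH,1));move_straight(P(-.066,.045,.093),.15)
move_straight(P(-.066,.006,.093),.04,max_force=40);s=state();print((wc(s['ee_pos'])*1e3).round(2),s['t'])
move_straight(P(-.066,.045,.093),.15);move_straight(P(-.066,.045,.16),.25)
move_ptp(np.r_[.18,.50,.26],rot(TH,1))
d=snap('top','top7.png')
I=d['image'].astype(int).max(2)[220:240,354:376];n,L,st,ce=cv2.connectedComponentsWithStats((I<60).astype(np.uint8));j=1+np.argmax(st[1:,4])
print('tab',wc(onz(d,[ce[j]+[354,220]],.088)[0])*1e3,'t',state()['t'])
sign_off()
```

```text
[-65.44  16.55] 37.4417
tab [-67.84388425   2.15173631] t 39.5583
the job is handed in; nothing more can be done
```

The panel is in the slot and the gate is shut and latched as far as my checks show. I signed off at about 39.6 s, within the 51 s limit; no verdict was reported.

**What I did:** I gripped the panel by its tail and slid it about halfway into the slot. After releasing it, I pushed the tail with closed fingertips. Then I pushed the gate shut by its tab.

**Last checks:**
- **Panel:** it stopped at a firm, steady 18 N reaction along the slot. The finger front was at cassette x ≈ -46.6 mm, against -48 mm expected, which is within my calibration error. I did not measure the panel's pose separately, because the gate hid it afterwards.
- **Gate:** it stayed against its end stop under a 38 N push. An opening tug of 19 N moved it only about 1.6 mm before it held, well above the roughly 11 N of friction, so I take the catch to be up. I then pushed it shut again.
- **Jar and cup:** neither had moved in the pictures taken after the first gate push. I did not measure them again after that.

**What failed or disagreed:**
- The first push on the panel stopped early at the 9 N limit, so I repeated it lower on the tail with a 22 N limit.
- The final camera reading put the tab about 2 mm from shut, while the push and tug contact positions gave about 1 mm. Both are within calibration error.
- The side view placed the cassette a few millimetres farther in (+x) than the top view. The force checks settled the final positions.

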